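# Lock the filter hatch of a suction unit with its flat key

## Task

The filter hatch of the suction unit has been left unlocked. Take the flat-bladed key out of its stand, fit its blade into the slotted lock on the hatch and gently turn the lock clockwise a quarter turn until it comes up against its stop, then put the key back upright and fully down in its stand and let go. Touch the unit only with the key, never force the lock, keep the key upright, and leave the other things on the table where they are.

Things in the scene. Friction and masses are not known exactly. Their poses are not given: they have to be found in the camera images.
- unit: Portable suction unit fixed to the table: white box 230 (x) x 170 (y) x 85 mm, grey hatch 150 x 120 mm on top, surface 90 mm above the table; origin at centre of underside, z up. Mid-hatch is the lock: round metal head 44 mm across, top 12 mm above the hatch, with a slot 24 mm long, 5 wide, 7 deep (closed ends, dark floor) across its centre. A dark ring 52 mm across, 2 mm high, lies under it.
- hatch (a point): Middle of the hatch's surface, 90 mm above the table, axes as the unit. The lock's mounting floats: the lock's centre is up to 9.5 mm either way from here along the unit's x (0 along its y). This offset is not measured and must be seen or felt. Pushed with over about 6 N along that x the mounting slides, and stays; it has no play along y.
- lock_spring (a joint): How far the sprung head of the lock is pressed down, in m: 0 = up, its top 102 mm above the table and slot floor 95 mm. It sinks straight down at about 1.2 N plus 1.2 N per mm, up to 0.005 (about 7 N), is solid from there, and rises again when let go. It need not be pressed to turn.
- cam (a joint): Angle of the slotted head, rad. 0: slot along the unit's y; grows clockwise seen from above; 1.571: slot along the unit's x, the hard stop, locked. Starts at 0 to 0.25. Turning takes 0.1 Nm; it stays where left; torque rises sharply at the stop, and over about 0.3 Nm forces the lock. The blade has about 0.1 rad of play either way, so the key must turn further than the head. Seated: above 1.50.
- key: Key, about 60 g, upright in its stand: steel blade 20 mm wide (its y) x 3 mm thick (its x) from the tip (origin, z 0) up to a grey handle 14 mm thick (x) x 36 mm wide (y) from z 40 to 84 mm. A half turn about z changes nothing. Grip the handle across its 14 mm, blade pointing down. In the stand the handle rests on the stand's top, tip 10 mm above the table.
- stand: The key's stand, fixed to the table: grey block 60 x 60 x 50 mm, origin at the centre of its underside, with an upright through-hole 7 mm (its x) x 24 mm (its y) in the centre of its top; the key is fully down when its handle rests on the top, 50 mm above the table.
- jar: Steel swab jar with a knobbed lid, 72 mm across, 80 mm high, loose bystander; origin at the centre of its foot.
- tube_a: Glass sample tube 93 mm long, 16 mm thick, black cap, lying loose, bystander; origin under its middle.
- tube_b: Glass sample tube 93 mm long, 16 mm thick, blue cap, lying loose, bystander; origin under its middle.
- gel: Hand-gel bottle 60 mm across, 130 mm high, loose bystander; origin at the centre of its foot.
- cup: Steel medicine cup 60 mm across, 50 mm high, loose bystander; origin at the centre of its foot.
- syringe: Empty capped syringe about 110 mm long, 26 mm thick, lying loose, bystander; origin under its middle.

How it is judged:
By the outcome, as a careful person would: the job done as asked, in the order asked, and still so for the second after the job is handed in, with the robot touching nothing.
It also fails if it takes over 72 s, if anything falls off the work surface, if the arm or the gripper's body presses on something with over 40 N, if the wrist force passes 120 N, or if a joint passes its speed limit or range.

## Robot

A 7-joint arm with a two-finger parallel gripper is mounted at the origin on the work surface. World frame = base frame: x ahead of the robot, y to its left, z up, the work surface at z = 0. Lengths are in m, angles in rad, forces in N, time in s.
With the tool pointing down it reaches from about 0.4 to 0.875 m from the base axis. Payload 19.3 kg.
Tool frame: the origin (TCP) lies at the very end of the fingers, on their centre line; the grasp point (between the pads) lies 19 mm behind it; z points along the fingers, y is the line along which they close (so a half turn about z gives the same grasp; the last joint's range is limited). The gripper opens to 85 mm and grips with 20 to 120 N. Pads are 22 mm wide; open, the fingers measure 114 mm over their backs; the gripper's body (76 mm by 85 mm) begins 54 mm behind the grasp point. The pads swing forward as they close: fully open they stand 13 mm farther back than shut.
Start: joints at [1.208, 0.521, -0.036, 1.599, 0.021, 1.021, -0.113], TCP at [0.18, -0.598, 0.231] pointing down, gripper open.
Joint ranges: [-2.91, 2.91], [-0.3, 2.13], [-1.5, 1.42], [0.17, 2.43], [-1.26, 4.41], [0.16, 1.93], [-2.52, 2.52]. Speed limits (rad/s): [1.89, 1.89, 2.39, 2.39, 3.01, 3.01, 3.01].

## Interface

Orientations are given as [roll, pitch, yaw] about the fixed x, y, z axes, in that order (R = Rz(yaw) Ry(pitch) Rx(roll)).
In Python, from workcell import bot, grab_frame, calibration, job gives the robot as it stands.
- The arm moves only by the shell command python3 -m creep 'ROWS' [FORCE]. ROWS is a JSON list of rows, 1 to 5 of them, each written [opening, [dx, dy, dz], [rx, ry, rz]]: the finger opening in m, then dx, dy, dz in units of 25 mm, then a rotation vector rx, ry, rz in units of 0.1 rad; each row is the pose to reach, as a shift and turn from the pose commanded when the command began, along the tool's axes at that moment; what a row does not reach only later rows make up. A row lasts 1/8 s, in which the tool goes at most 0.0625 m and 0.188 rad, less where a joint would pass 70% of its speed; a pose out of reach is approached as far as the arm can. The fingers move at their own pace and stop on an object; FORCE is the grip in N (left out, the last holds). Time passes only in rows, so rows that do not move let the fingers close. It prints the time, the measured TCP pose, the force, the opening and the grip force at its end. Input that does not fit is refused with a message, and nothing moves.
- bot.observe(): the state, without advancing time (a new reading comes with each control period).
- grab_frame(name): name is "scene" or "top" or "wrist"; returns (picture, depth): 480x640x3 uint8, blue, green, red; 480x640 float32, m along the optical axis (not along the pixel's ray), 0 where there is no reading.
- calibration(name): a dict with "vfov" (degrees; the focal length in pixels is half the picture's height over the tangent of half this angle, whatever the lens; pixels are square), "cx", "cy" (the principal point, pixels), "eye" and "attitude" of the camera in the world. Camera axes: x right, y down, z forward; pixel columns grow to the right and rows downward; lengths in m; the calibration is good to about 2 mm. The wrist camera is an equidistant fisheye: a pixel r from the principal point sees the ray r / f radians off the axis. A picture is of the moment at which its call begins: read the wrist's pose just before it. calibration takes no time and is no camera call; for the wrist camera it gives the pose at the moment of the call.
- job.job_done(): hands the job in; it is judged then, once.
The state is a dict: "clock": time; "qpos": joint angles; "qd": joint speeds; "joint_efforts": joint torques, N m; "position": TCP position; "tool_rot": TCP orientation; "force": force on the tool from outside, world axes, zero at the start; "moment": the same for the moment, N m; "grip_width": finger opening in m; "finger_force": force on a finger pad.
Only numpy, scipy, OpenCV 4.12 (cv2) and the standard library are available. Lean on these libraries where they do the work, as an engineer would, in place of code of your own. Each camera call takes 0.05 s, during which the arm holds its last target. There are 200 camera calls.

## Working session

There is one attempt and no reset: what is moved stays moved. The work goes in short steps, Python scripts to look and compute and a shell command to move; the robot and the scene stay as the last step left them, time stands still between calls to the robot, and variables do not carry over. Pictures are saved under pics/ and viewed, at most 10 in all, crops included, and the job is handed in when it is done.

```bash
mkdir -p pics; ls
python3 - <<'E'
from workcell import bot, grab_frame, calibration
import cv2,numpy as np
s=bot.observe(); print({k:np.round(v,3).tolist() for k,v in s.items()})
ims=[]
for n in("scene","top","wrist"):
    c=calibration(n); print(n,c)
    p,d=grab_frame(n); cv2.imwrite(f"pics/{n}0.png",p); np.save(f"pics/{n}0.npy",d); print((d>0).mean())
E
```

```text
pics
{'clock': 0.0, 'qpos': [1.208, 0.522, -0.036, 1.6, 0.021, 1.021, -0.113], 'qd': [-0.0, 0.001, 0.003, -0.0, -0.001, 0.0, 0.001], 'joint_efforts': [0.001, -92.711, 1.98, -36.993, 0.018, 0.008, -0.0], 'position': [0.18, -0.598, 0.231], 'tool_rot': [-3.14, 0.0, 0.293], 'force': [0.225, 0.792, 0.03], 'moment': [0.044, 0.035, 0.024], 'finger_force': 0.0, 'grip_width': 0.086}
scene {'vfov': 50.66056686337825, 'cx': 320.6420989083957, 'cy': 240.70672711143297, 'eye': array([1.38266928, 0.10091478, 0.79792892]), 'attitude': array([-2.30025228, -0.00544149,  1.65146329])}
0.9960026041666666
top {'vfov': 55.852707604285655, 'cx': 318.63683300776296, 'cy': 247.55380897232462, 'eye': array([0.51938237, 0.0025156 , 1.1595162 ]), 'attitude': array([-3.09426479,  0.02937039, -1.56743258])}
0.995703125
wrist {'vfov': 65.70646984690485, 'cx': 315.0342069710294, 'cy': 240.389068647179, 'eye': array([ 0.24964395, -0.5777825 ,  0.37396259]), 'attitude': array([ 2.85047630e+00,  8.24229416e-04, -1.27778904e+00])}
0.993583984375
```

View pics/top0.png

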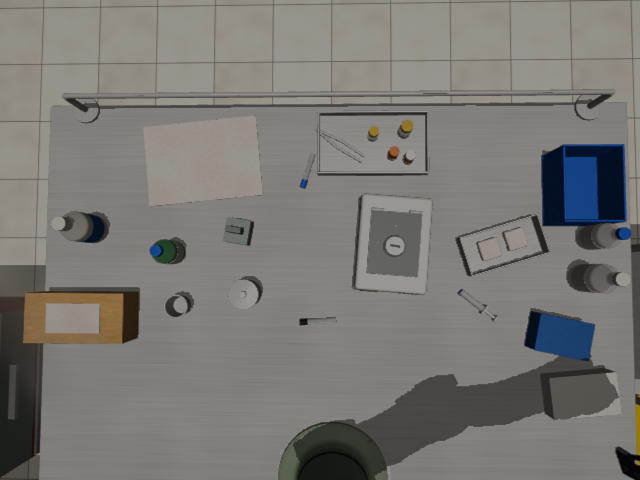

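View pics/scene0.png

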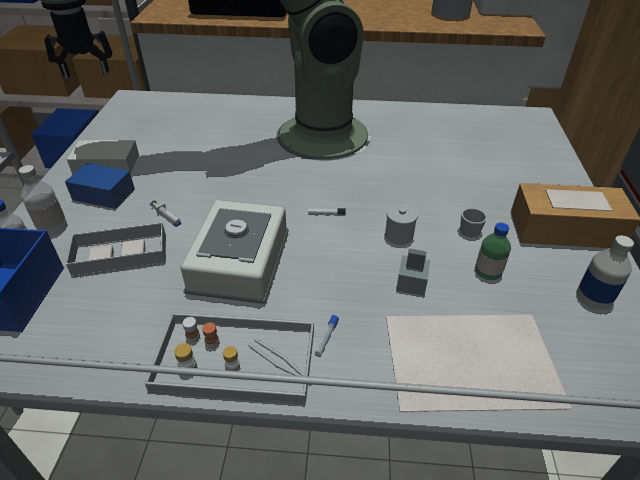

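The top view shows the stand and key at about (238,231) and the unit with its lock at about (395,245), slot roughly horizontal. The jar is at (244,293), the gel at (167,250) and the cup at (178,305). In the scene view the key handle is at (416,260) and the lock at (236,228).

```bash
cat > h.py <<'E'
import numpy as np,cv2
from scipy.spatial.transform import Rotation as Ro
from workcell import bot,grab_frame,calibration
def cam(n):
    c=calibration(n); c['R']=Ro.from_euler('xyz',c['attitude']).as_matrix(); c['f']=240/np.tan(np.radians(c['vfov'])/2); c['n']=n; return c
def ray(c,uv):
    uv=np.atleast_2d(uv).astype(float); x=(uv-[c['cx'],c['cy']])/c['f']
    if c['n']=='wrist':
        r=np.linalg.norm(x,axis=1,keepdims=True)+1e-12; d=np.hstack([x/r*np.sin(r),np.cos(r)])
    else: d=np.hstack([x,np.ones((len(x),1))])
    return d@c['R'].T
def onz(c,uv,z):
    d=ray(c,uv); return c['eye']+d*((z-c['eye'][2])/d[:,2:])
def cloud(c,D):
    v,u=np.mgrid[:480,:640]; d=ray(c,np.c_[u.ravel(),v.ravel()]); ax=c['R'][:,2]
    return (c['eye']+d*(D.ravel()/(d@ax))[:,None]).reshape(480,640,3)
def tri(c1,p1,c2,p2):
    d1,d2=ray(c1,p1)[0],ray(c2,p2)[0]; d1/=np.linalg.norm(d1); d2/=np.linalg.norm(d2)
    A=np.c_[d1,-d2]; t=np.linalg.lstsq(A,c2['eye']-c1['eye'],rcond=None)[0]
    a,b=c1['eye']+t[0]*d1,c2['eye']+t[1]*d2; return (a+b)/2,np.linalg.norm(a-b)
def project(c,P):
    q=(np.atleast_2d(P)-c['eye'])@c['R']
    if c['n']=='wrist':
        r=np.linalg.norm(q[:,:2],axis=1,keepdims=True); x=q[:,:2]/r*np.arctan2(r,q[:,2:])
    else: x=q[:,:2]/q[:,2:]
    return x*c['f']+[c['cx'],c['cy']]
def rect(pts):
    (x,y),(w,h),a=cv2.minAreaRect(pts.astype(np.float32)); 
    if w<h: w,h,a=h,w,a+90
    return np.round([x,y,w,h,(a+90)%180-90],4)   # centre, long, short, direction of long side (deg)
def totool(d):   # world vector -> tool axes
    return np.round(Ro.from_euler('xyz',bot.observe()['tool_rot']).inv().apply(d),4)
E
cat > m0.py <<'E'
from h import *
cs={}
for n in("top","scene"):
    c=cam(n);D=np.load(f"pics/{n}0.npy");P=cloud(c,D);cs[n]=c
    X,Y,Z=P[...,0],P[...,1],P[...,2]
    print(n,"table z",np.median(Z[abs(Z)<.02]))
    a=(abs(X-.55)<.08)&(abs(Y-.3)<.13)
    for lo,hi in((.075,.11),(.04,.06)):
        m=a&(Z>lo)&(Z<hi); k,l,st,ce=cv2.connectedComponentsWithStats(m.astype(np.uint8))
        for i in range(1,k):
            if st[i,4]>5: q=P[l==i]; print(lo,st[i,4],ce[i].round(1),q.mean(0).round(4),rect(q[:,:2]))
    m=(X>.35)&(X<.75)&(Y>-.35)&(Y<.05)&(Z>.06)&(Z<.11); k,l,st,ce=cv2.connectedComponentsWithStats(m.astype(np.uint8))
    i=1+st[1:,4].argmax(); q=P[l==i]; print("unit",ce[i].round(1),rect(q[:,:2]),np.median(q[:,2]))
    m=(l==i)&(Z>.096); q=P[m]; print("lock",m.sum(),q.mean(0).round(4)); v,u=np.nonzero(m); print(u.mean(),v.mean())
E
python3 m0.py
```

```text
top table z 0.001030827050134242
0.075 102 [233.2 229.3] [0.6128 0.2373 0.0931] [6.13400e-01 2.38700e-01 3.63000e-02 1.41000e-02 8.01338e+01]
0.075 355 [165.5 251.1] [0.5607 0.3994 0.0918] [ 0.5613  0.4048  0.0583  0.0485 -1.4686]
0.04 375 [237.5 234.2] [0.6045 0.2359 0.0506] [6.08300e-01 2.39800e-01 6.14000e-02 5.08000e-02 8.23721e+01]
0.04 67 [176.9 252.2] [0.5595 0.3862 0.0503] [ 0.5614  0.3899  0.0573  0.0231 -0.9811]
0.04 7 [255.4 285. ] [0.4793 0.1913 0.0437] [4.79700e-01 1.91500e-01 1.82000e-02 1.10000e-03 3.71786e+01]
unit [393.  243.8] [ 0.5789 -0.1434  0.2352  0.1709 -4.4672] 0.08777716282369918
lock 284 [ 0.5753 -0.1418  0.1022]
394.01056338028167 245.16197183098592
scene table z 0.00043887680295695564
0.075 457 [495.2 244.9] [0.5756 0.4036 0.091 ] [5.71900e-01 4.04500e-01 5.51000e-02 3.82000e-02 6.80328e+01]
0.075 196 [416.  254.7] [0.617  0.2382 0.0882] [6.13900e-01 2.38700e-01 3.58000e-02 1.89000e-02 8.55333e+01]
0.04 181 [400.5 227.1] [0.4856 0.2155 0.0498] [4.82900e-01 2.16500e-01 6.25000e-02 2.38000e-02 8.82085e+01]
0.04 197 [489.7 261.7] [0.5833 0.4003 0.0495] [5.78700e-01 3.99400e-01 5.85000e-02 2.61000e-02 5.76241e+01]
0.04 301 [413.3 266.4] [0.6133 0.2375 0.0511] [6.07900e-01 2.40100e-01 5.97000e-02 5.35000e-02 8.08632e+01]
unit [234.8 242.2] [ 0.5814 -0.1426  0.2334  0.171  -4.6987] 0.08604339700678881
lock 262 [ 0.5762 -0.1419  0.1012]
235.55343511450383 226.57251908396947
```

Units first: shifts go in units of 25 mm and turns go in units of 0.1 rad. So -0.169 m is -6.76, 0.164 m is 6.56.

```bash
python3 -m creep '[[0.085,[1.64,-1.692,0],[0,0,0]],[0.085,[3.28,-3.38,0],[0,0,0]],[0.085,[4.92,-5.08,0],[0,0,0]],[0.085,[6.56,-6.76,0],[0,0,0]]]' 30
python3 -m creep '[[0.085,[1.64,-1.692,0],[0,0,0]],[0.085,[3.28,-3.38,0],[0,0,0]],[0.085,[4.92,-5.08,0],[0,0,0]],[0.085,[6.56,-6.76,0],[0,0,0]],[0.085,[6.56,-6.76,0],[0,0,0]]]'
```

```text
clock: 0.65
position: [0.2892, -0.3874, 0.2313]
tool_rot: [3.142, -0.0, 0.293]
force: [2.1, -1.1, 0.4]
grip_width: 0.0845
finger_force: 0.0
clock: 1.27
position: [0.3985, -0.1766, 0.2314]
tool_rot: [-3.141, -0.001, 0.299]
force: [-0.2, -1.4, 0.0]
grip_width: 0.0852
finger_force: 0.0
```

```bash
python3 -m creep '[[0.085,[1.64,-1.692,0],[0,0,0]],[0.085,[3.28,-3.38,0],[0,0,0]],[0.085,[4.92,-5.08,0],[0,0,0]],[0.085,[6.56,-6.76,0],[0,0,0]]]' 30
python3 -m creep '[[0.085,[1.64,-1.692,0],[0,0,0]],[0.085,[3.28,-3.38,0],[0,0,0]],[0.085,[4.92,-5.08,0],[0,0,0]],[0.085,[6.56,-6.76,0],[0,0,0]],[0.085,[6.56,-6.76,0],[0,0,0]]]'
python3 -m creep '[[0.085,[0,0,0],[0,0,-1.6]],[0.085,[0,0,0],[0,0,-3.2]],[0.085,[0,0,0],[0,0,-4.8]],[0.085,[0,0,0],[0,0,-5.65]]]'
python3 -m creep '[[0.085,[0,0,0],[0,0,-1.6]],[0.085,[0,0,0],[0,0,-3.2]],[0.085,[0,0,0],[0,0,-4.8]],[0.085,[0,0,0],[0,0,-5.64]],[0.085,[0,0,0],[0,0,-5.64]]]'
python3 - <<'E'
from h import *
print(bot.observe()['qpos'].round(3) if hasattr(bot.observe()['qpos'],'round') else bot.observe()['qpos'])
c=cam('wrist');p,D=grab_frame('wrist');cv2.imwrite('pics/w1.png',p);np.save('pics/w1.npy',D)
P=cloud(c,D);Z=P[...,2]; print(c['eye'],bot.observe()['position'])
v,u=np.mgrid[:480,:640]
for lo,hi in((.08,.11),(.04,.06)):
    m=(Z>lo)&(Z<hi)&(abs(P[...,0]-.61)<.06)&(abs(P[...,1]-.24)<.06); k,l,st,ce=cv2.connectedComponentsWithStats(m.astype(np.uint8))
    for i in range(1,k):
        if st[i,4]>100: q=P[l==i]; print(lo,st[i],ce[i].round(1),q.mean(0).round(4),rect(q[:,:2]),np.median(q[:,2]))
E
```

```text
clock: 1.78
position: [0.5058, 0.0299, 0.2313]
tool_rot: [3.141, 0.0, 0.292]
force: [-0.1, -0.4, -0.4]
grip_width: 0.0851
finger_force: 0.0
clock: 2.4
position: [0.6135, 0.2418, 0.23]
tool_rot: [-3.14, 0.001, 0.297]
force: [-0.9, -1.4, -0.3]
grip_width: 0.085
finger_force: 0.0
clock: 2.9
position: [0.6136, 0.2363, 0.2311]
tool_rot: [3.141, 0.001, 0.86]
force: [0.3, -0.5, 1.3]
grip_width: 0.0848
finger_force: 0.0
clock: 3.52
position: [0.6136, 0.2366, 0.231]
tool_rot: [-3.141, 0.001, 1.42]
force: [0.3, 1.3, -0.4]
grip_width: 0.085
finger_force: 0.0
[-0.077  0.637 -0.614  1.483  0.386  1.144 -0.91 ]
[0.62397677 0.30828675 0.37414536] [0.61354327 0.23685914 0.23109491]
0.08 [306 199  17  47 779] [314.  222.2] [0.6126 0.2396 0.094 ] [6.12500e-01 2.38300e-01 3.51000e-02 1.27000e-02 8.13683e+01] 0.0943927912569768
0.04 [ 280  178   69   67 3652] [313.8 208.9] [0.6126 0.241  0.0505] [ 0.6122  0.238   0.0605  0.0601 -9.1833] 0.05056005824533416
```

View pics/w1.png

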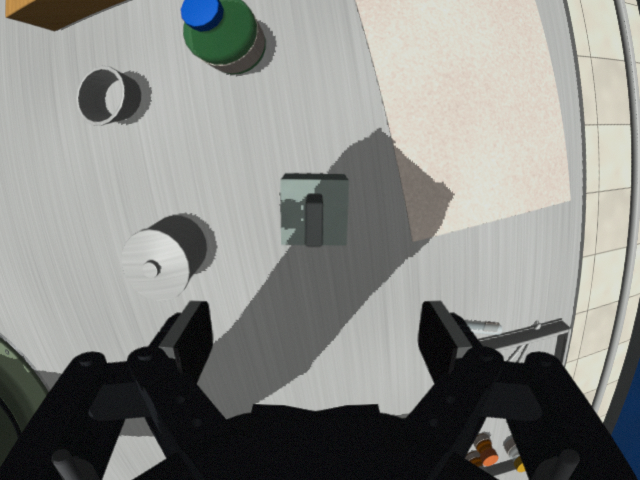

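The wrist view shows the key handle at pixels (306–323, 199–246) on the stand at (280–349, 178–245), well between the fingers. The heights agree with the top view: handle top about 0.094, stand top 0.0505.

Converted, 0.173 m is 6.92, 0.15 m is 6, 0.006 rad is 0.06.

```bash
python3 -m creep '[[0.06,[0.04,-0.04,2.2],[0,0,0.06]],[0.05,[0.04,-0.04,4.4],[0,0,0.06]],[0.045,[0.04,-0.04,6],[0,0,0.06]],[0.045,[0.04,-0.04,6.92],[0,0,0.06]],[0.045,[0.04,-0.04,6.92],[0,0,0.06]]]' 60
python3 -m creep '[[0.0,[0,0,0],[0,0,0]],[0,[0,0,0],[0,0,0]],[0,[0,0,0],[0,0,0]],[0,[0,0,0],[0,0,0]],[0,[0,0,0],[0,0,0]]]' 60
```

```text
clock: 4.2
position: [0.6121, 0.2389, 0.0575]
tool_rot: [-3.14, 0.001, 1.415]
force: [0.2, 0.2, -0.3]
grip_width: 0.0453
finger_force: 0.0
clock: 4.82
position: [0.6134, 0.2396, 0.0601]
tool_rot: [3.139, -0.001, 1.415]
force: [-1.1, -0.7, 7.2]
grip_width: 0.0132
finger_force: 58.5
```

```bash
python3 -m creep '[[0,[0,0,-0.4],[0,0,0]],[0,[0,0,-1.2],[0,0,0]],[0,[0,0,-2],[0,0,0]]]'
python3 -m creep '[[0,[0,0,-1.6],[0,0,0]],[0,[0,0,-3.2],[0,0,0]],[0,[0,0,-4],[0,0,0]],[0,[0,0,-4],[0,0,0]]]'
python3 - <<'E'
from h import *
s=bot.observe();print(s['position'],s['tool_rot'])
c=cam('wrist');p,D=grab_frame('wrist');cv2.imwrite('pics/w2.png',p);np.save('pics/w2.npy',D)
t,_=grab_frame('top');cv2.imwrite('pics/t2.png',t)
sc,_=grab_frame('scene');cv2.imwrite('pics/s2.png',sc)
cs=cam('scene');u,v=project(cs,s['position'])[0].astype(int);print(u,v)
cr=cv2.resize(sc[v-60:v+60,u-60:u+60],(480,480))
cv2.imwrite('pics/w2v.png',np.hstack([p[200:480,160:480],cr[:280,:]]))
cv2.imwrite('pics/w2v.png',np.hstack([cv2.resize(p[150:480,150:480],(400,400)),cv2.resize(cr,(400,400))]))
E
```

```text
clock: 5.2
position: [0.6128, 0.2394, 0.1105]
tool_rot: [3.141, -0.001, 1.416]
force: [-0.0, -0.8, -0.3]
grip_width: 0.0137
finger_force: 58.4
clock: 5.7
position: [0.613, 0.2394, 0.21]
tool_rot: [3.139, -0.001, 1.416]
force: [-0.5, -0.1, -1.4]
grip_width: 0.0131
finger_force: 58.4
[0.61297579 0.23944482 0.20997075] [ 3.13949654e+00 -1.02755422e-03  1.41557665e+00]
425 206
```

View pics/w2v.png

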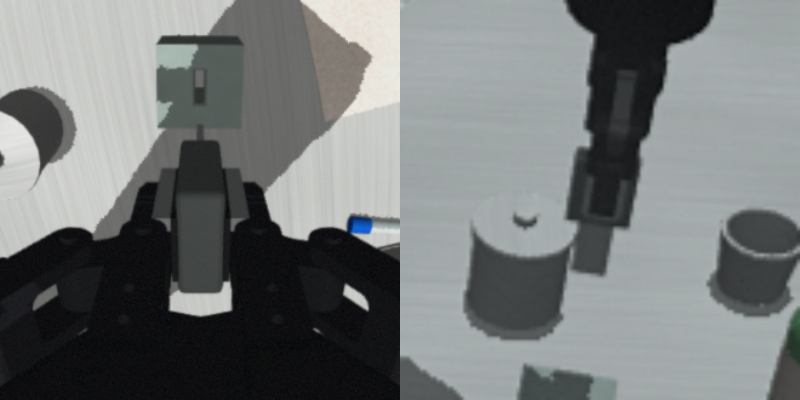

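The key is held upright between the pads with its blade hanging down. The stand's hole is visible at crop (200,85), which is (315,220) in the wrist picture.

Converted, -0.206 m is -8.24, -0.1 m is -4.

```bash
python3 -m creep '[[0,[-2,0.12,-0.16],[0,0,0]],[0,[-4,0.24,-0.32],[0,0,0]],[0,[-6.2,0.32,-0.48],[0,0,0]],[0,[-8.24,0.44,-0.6],[0,0,0]]]'
python3 -m creep '[[0,[-2,0.12,-0.16],[0,0,0]],[0,[-4,0.24,-0.32],[0,0,0]],[0,[-6.2,0.32,-0.48],[0,0,0]],[0,[-8.24,0.44,-0.6],[0,0,0]],[0,[-8.24,0.44,-0.6],[0,0,0]]]'
cat > lk.py <<'E'
from h import *
import sys
tag=sys.argv[1]
s=bot.observe();c=cam('wrist');p,D=grab_frame('wrist');cv2.imwrite(f'pics/w{tag}.png',p);np.save(f'pics/w{tag}.npy',D);import pickle;pickle.dump(c,open(f'pics/w{tag}.pkl','wb'))
print(s['position'],s['tool_rot'])
P=cloud(c,D);Z=P[...,2];X,Y=P[...,0],P[...,1]
m=(np.hypot(X-.5757,Y+.1418)<.045)&(Z>.0975)&(Z<.106)
k,l,st,ce=cv2.connectedComponentsWithStats(m.astype(np.uint8));i=1+st[1:,4].argmax();m=(l==i)
q=P[m];print('head',st[i],np.median(q[:,2]))
co=max(cv2.findContours(m.astype(np.uint8),0,1)[0],key=cv2.contourArea)[:,0]
w=onz(c,co,.102)[:,:2];(x,y),r=cv2.minEnclosingCircle((w*1e3).astype(np.float32));print('circle',x,y,r)
(x,y),_,_=cv2.fitEllipse((w*1e3).astype(np.float32));print('ellipse',x,y,_)
u0,v0,ww,hh=st[i,:4]
g=cv2.cvtColor(p,6); 
hull=np.zeros_like(g);cv2.fillConvexPoly(hull,cv2.convexHull(co),1);hull=cv2.erode(hull,np.ones((5,5)))
med=np.median(g[m]);sl=((g<.6*med)&(hull>0)).astype(np.uint8)
k,l,st,ce=cv2.connectedComponentsWithStats(sl)
for i in range(1,k):
    if st[i,4]>20:
        v,u=np.nonzero(l==i);e=onz(c,np.c_[u,v],.102)[:,:2];print('slot',st[i],ce[i].round(1),rect(e*1e3),(np.median(P[l==i],0)))
cv2.imwrite(f'pics/w{tag}c.png',cv2.resize(p[v0-25:v0+hh+25,u0-25:u0+ww+25],None,fx=4,fy=4)[:600,:800]);print(u0-25,v0-25)
E
python3 lk.py 3
python3 - <<'E'
from h import *
c=cam('scene');d=ray(c,[[422,227.6]])[0];print(c['eye']+d*((.613-c['eye'][0])/d[0]))
E
```

```text
clock: 6.35
position: [0.5907, 0.0321, 0.2223]
tool_rot: [-3.14, 0.0, 1.416]
force: [0.8, -0.4, -0.4]
grip_width: 0.0134
finger_force: 58.5
clock: 6.98
position: [0.5693, -0.1757, 0.237]
tool_rot: [-3.14, 0.001, 1.41]
force: [0.7, 1.5, -1.0]
grip_width: 0.013
finger_force: 58.5
[ 0.56933624 -0.17571039  0.23695362] [-3.13954342e+00  1.13932960e-03  1.40962717e+00]
head [ 287  158   56   56 2402] 0.10254231466899741
circle 573.4367065429688 -143.9171905517578 23.050580978393555
ellipse 573.3641967773438 -144.10427856445312 82.34388732910156
slot [312 172   6  28 159] [314.6 185.8] [ 573.3085 -143.925    20.6383    3.7927   80.7927] [ 0.57324944 -0.14518632  0.09554407]
262 133
[0.613      0.24093901 0.15766348]
```

View pics/w3c.png

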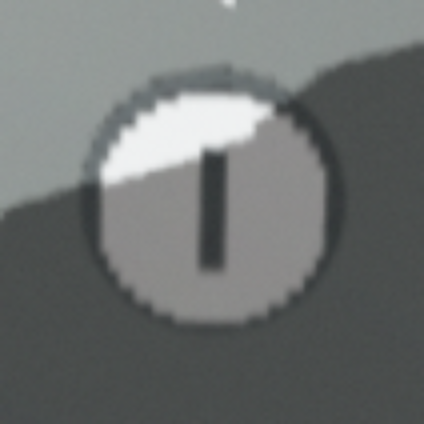

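The crop shows the round head with its dark slot nearly vertical in the image, centred at pixel (314.6,185.8). It is almost parallel to the blade.

```bash
cat > hd.py <<'E'
from h import *
import pickle,sys
c=pickle.load(open('pics/w3.pkl','rb'));D=np.load('pics/w3.npy');p=cv2.imread('pics/w3.png')
P=cloud(c,D);T=np.array([0.56934,-0.17571,0.23695]);yaw=1.4157
ex=np.array([np.cos(yaw),np.sin(yaw)]);ey=np.array([np.sin(yaw),-np.cos(yaw)])
rel=P-T;tx=rel[...,:2]@ex;ty=rel[...,:2]@ey;tz=rel[...,2]
m=(abs(tx)<.03)&(abs(ty)<.0078)&(tz>.028)&(tz<.042)
q=np.c_[tx[m],ty[m],tz[m]];print('handle top',m.sum(),np.percentile(q,[1,50,99],axis=0).round(4),rect(q[:,:2]*1e3))
print(D[260:420:6,315].round(3)); g=cv2.cvtColor(p,6);print(g[260:420:6,315])
m=(abs(tx)<.03)&(abs(ty)<.01)&(tz<0.0)&(tz>-.055);q=np.c_[tx[m],ty[m],tz[m]];print('blade',m.sum(),np.percentile(q,[1,50,99],axis=0).round(4) if len(q) else '')
v,u=np.nonzero(m);print(u.min(),u.max(),v.min(),v.max()) if len(u) else 0
E
python3 hd.py
```

```text
handle top 3952 [[-0.0183 -0.0076  0.0287]
 [ 0.0023 -0.0001  0.0344]
 [ 0.0164  0.0076  0.0385]] [-1.48240e+00 -5.00000e-04  3.65956e+01  1.55962e+01 -1.87000e-02]
[0.191 0.159 0.153 0.146 0.141 0.136 0.131 0.127 0.122 0.123 0.121 0.122
 0.122 0.123 0.123 0.125 0.125 0.127 0.128 0.128 0.129 0.129 0.45  0.439
 0.427 0.418 0.079]
[ 66  43  41  43  40  39  41  43  46  71  74  75  73  73  76  75  74  72
  72  74  71  72 123  59  60  92  15]
blade 295 [[ 0.0077 -0.0072 -0.0492]
 [ 0.0159 -0.0008 -0.0056]
 [ 0.0166  0.0061 -0.0001]]
299 331 252 274
```

Converted, 0.02 m is 0.8, 0.01 m is 0.4.

```bash
python3 -m creep '[[0,[0,0,0.4],[0,0,0]],[0,[0,0,0.8],[0,0,0]],[0,[0,0,0.8],[0,0,0]]]'; python3 lk.py 4
```

```text
clock: 7.4
position: [0.5703, -0.1703, 0.217]
tool_rot: [-3.14, -0.0, 1.417]
force: [-0.0, -0.1, -0.7]
grip_width: 0.013
finger_force: 58.5
[ 0.57025131 -0.17031761  0.21704609] [-3.13968343e+00 -3.89270502e-04  1.41702487e+00]
head [ 286  167   59   62 2757] 0.10258602657423016
circle 573.4857788085938 -144.27500915527344 23.012550354003906
ellipse 573.424072265625 -144.16075134277344 166.63401794433594
slot [312 182   7  33 197] [315. 198.] [ 573.5171 -144.4015   22.9658    4.2338   81.0983] [ 0.573402   -0.14566433  0.09561563]
261 142
```

Converted, 0.0595 m is 2.38, 0.055 m is 2.2.

```bash
python3 -m creep '[[0,[0.56,0,0.4],[0,0,0]],[0,[1.096,-0.012,1.2],[0,0,0]],[0,[1.096,-0.012,2.2],[0,0,0]],[0,[1.096,-0.012,2.38],[0,0,0]],[0,[1.096,-0.012,2.38],[0,0,0]]]'
python3 - <<'E'
from h import *
L=[]
for i in range(6):
    s=bot.observe();L.append(np.r_[s['position'],s['tool_rot'],s['force']]);c=cam('wrist');p,D=grab_frame('wrist')
L=np.array(L);print(L.mean(0).round(4),L.std(0).round(4))
s,_=grab_frame('scene');cs=cam('scene');u,v=project(cs,[.573,-.144,.1])[0].astype(int);cs=s[v-45:v+30,u-50:u+50]
cv2.imwrite('pics/n5.png',np.hstack([cv2.resize(p[160:310,215:415],(533,400)),cv2.resize(cs,(267,200),interpolation=2).repeat(2,0)]))
cv2.imwrite('pics/n5.png',np.vstack([cv2.resize(p[180:280,240:390],(450,300),interpolation=2),cv2.resize(cs,(450,300),interpolation=2)]))
E
```

```text
clock: 8.07
position: [0.5748, -0.1436, 0.159]
tool_rot: [3.142, -0.0, 1.416]
force: [0.6, -0.3, -0.7]
grip_width: 0.0128
finger_force: 58.5
[ 0.5749 -0.144   0.1595  3.1407  0.      1.4157  0.0649 -0.1908 -0.769 ] [1.000e-04 2.000e-04 2.000e-04 4.000e-04 1.000e-04 2.000e-04 4.770e-01
 3.475e-01 6.966e-01]
```

View pics/n5.png

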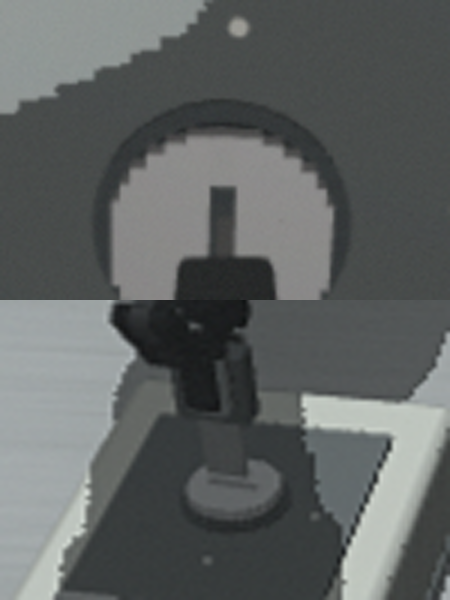

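In the wrist half, the slot's front end is at row 186 and the blade's tip edge at about row 215, at almost the same columns. In the scene half, the blade tip (centre about 225) hangs slightly left of the slot centre (about 232), so the key needs to move a little toward +y.

```bash
cat > al.py <<'E'
from h import *
s=bot.observe();c=cam('wrist');p,D=grab_frame('wrist')
g=cv2.cvtColor(p,6).astype(int);np.set_printoptions(linewidth=200)
T=np.array(s['position']);yaw=s['tool_rot'][2];print(T,yaw,c['eye']-T)
ex=np.array([np.cos(yaw),np.sin(yaw)]);ey=np.array([np.sin(yaw),-np.cos(yaw)])
print(g[238:270:1,306:324]); print((D[238:270,315]*1000).astype(int))
def t(uv,z): q=onz(c,[uv],z)[0][:2]-T[:2];return (q@ex*1e3).round(2),(q@ey*1e3).round(2)
print('slot front',t((314.2,241.7),.102),'blade tip front',t((314.7,251.7),T[2]-.0495))
print('handle front L,R top',t((298.7,265.5),T[2]+.0345),t((331.3,265.5),T[2]+.0345))
E
python3 al.py
```

```text
[ 0.57474308 -0.14416109  0.15920674] 1.415516703154264 [0.01056526 0.07159734 0.14317844]
[[139 138 138 139 138 138 138 138 138 139 138 140 140 140 139 141 141 141]
 [138 139 138 139 139 139 136 137 138 139 140 139 139 140 139 139 140 141]
 [141 139 141 139 138 137 136 138 138 138 139 139 138 140 140 138 140 140]
 [140 139 139 138 133 134 132 133 132 133 131 133 134 136 138 139 140 139]
 [139 139 138 135 106  91  88  89  88  88  88  89 100 125 137 139 138 139]
 [138 137 139 131  90  69  62  64  64  62  62  64  82 122 136 139 138 139]
 [140 139 139 131  86  61  56  55  56  56  55  58  78 118 138 140 141 140]
 [140 140 139 130  84  59  56  57  55  52  55  58  78 119 137 138 140 141]
 [141 140 137 130  87  59  56  56  55  55  53  56  78 123 137 140 139 141]
 [139 140 139 130  87  61  53  56  58  53  56  57  82 127 137 139 141 139]
 [139 139 139 130  82  60  58  56  57  56  56  59  85 134 141 139 139 139]
 [138 138 137 131  76  60  56  58  56  55  58  59  87 134 141 140 140 139]
 [140 139 137 131  73  58  58  57  54  56  55  61  88 133 139 140 140 139]
 [136 140 137 128  74  59  56  56 
[... 1021 characters left out ...]
 101  99  85  57  49  53  53  52  53  53  56  73  92  95  97  96  95]
 [ 59  57  59  56  43  43  43  43  40  42  42  42  44  49  50  48  50  48]
 [ 41  41  43  42  40  38  43  40  40  42  39  39  39  40  41  41  42  39]
 [ 40  39  40  40  38  38  42  39  41  39  41  41  42  39  38  43  42  39]
 [ 42  39  41  41  39  38  42  41  40  39  38  43  40  40  42  38  41  37]]
[207 209 208 209 216 216 216 216 216 216 217 218 216 217 202 200 199 197 196 194 193 191 189 187 188 186 183 159 159 159 156 155]
slot front (np.float64(11.52), np.float64(-0.95)) blade tip front (np.float64(8.15), np.float64(-0.67))
handle front L,R top (np.float64(31.6), np.float64(-5.65)) (np.float64(31.6), np.float64(4.53))
```

Converted, 0.005 m is 0.2, 0.0014 m is 0.056.

```bash
python3 -m creep '[[0,[0.056,-0.016,0],[0,0,0]],[0,[0.056,-0.016,0.2],[0,0,0]],[0,[0.056,-0.016,0.38],[0,0,0]],[0,[0.056,-0.016,0.38],[0,0,0]],[0,[0.056,-0.016,0.38],[0,0,0]]]'; python3 -m creep '[[0,[0,0,0],[0,0,0]]]'
```

```text
clock: 9.1
position: [0.5744, -0.1426, 0.1493]
tool_rot: [-3.142, -0.0, 1.416]
force: [-0.4, -0.5, -0.6]
grip_width: 0.0132
finger_force: 58.5
clock: 9.22
position: [0.5744, -0.1426, 0.1494]
tool_rot: [3.141, -0.0, 1.416]
force: [-0.8, 0.1, -0.5]
grip_width: 0.0133
finger_force: 58.5
```

Converted, 0.003 m is 0.12, 0.0015 m is 0.06.

```bash
python3 -m creep '[[0,[0,0,0.06],[0,0,0]],[0,[0,0,0.12],[0,0,0]],[0,[0,0,0.12],[0,0,0]],[0,[0,0,0.12],[0,0,0]]]'
```

```text
clock: 9.72
position: [0.5744, -0.1426, 0.1463]
tool_rot: [-3.142, -0.0, 1.416]
force: [-0.1, 0.6, -0.9]
grip_width: 0.0133
finger_force: 58.5
```

```bash
cat > fm.py <<'E'
from h import *
s=bot.observe();print('F',np.round(s['force'],1),'M',np.round(s['moment'],3),'yaw',round(s['tool_rot'][2],3),'q7',round(s['qpos'][6],2))
E
python3 fm.py
python3 -m creep '[[0,[0,0.008,0.02],[0,0,1]],[0,[0,0.016,0.02],[0,0,2]],[0,[-0.004,0.02,0.02],[0,0,3]],[0,[-0.004,0.02,0.02],[0,0,3]]]'; python3 fm.py
python3 -m creep '[[0,[0,0.008,0],[0,0,1]],[0,[0,0.016,0],[0,0,2]],[0,[-0.004,0.02,0],[0,0,3]],[0,[-0.004,0.02,0],[0,0,3]]]'; python3 fm.py
```

```text
F [-0.1  0.6 -0.9] M [-0.039  0.014  0.025] yaw 1.416 q7 -0.36
clock: 10.22
position: [0.5748, -0.1427, 0.1458]
tool_rot: [-3.142, 0.0, 1.116]
force: [-0.5, -0.1, -1.0]
grip_width: 0.0136
finger_force: 58.3
F [-0.5 -0.1 -1. ] M [-0.086  0.107  0.07 ] yaw 1.116 q7 -0.62
clock: 10.72
position: [0.5751, -0.143, 0.1458]
tool_rot: [-3.141, 0.0, 0.818]
force: [-0.4, 0.5, -1.0]
grip_width: 0.0127
finger_force: 58.4
F [-0.4  0.5 -1. ] M [0.055 0.364 0.075] yaw 0.818 q7 -0.87
```

```bash
python3 -m creep '[[0,[0,0.008,0],[0,0,1]],[0,[0,0.016,0],[0,0,2]],[0,[-0.004,0.02,0],[0,0,3]],[0,[-0.004,0.02,0],[0,0,3]]]'; python3 fm.py
python3 -m creep '[[0,[0,0.008,0],[0,0,1]],[0,[0,0.016,0],[0,0,2]],[0,[-0.004,0.02,0],[0,0,3]],[0,[-0.004,0.02,0],[0,0,3]]]'; python3 fm.py
python3 -m creep '[[0,[0,0.008,0],[0,0,0.8]],[0,[0,0.016,0],[0,0,1.6]],[0,[0,0.016,0],[0,0,2]],[0,[0,0.016,0],[0,0,2]]]'; python3 fm.py
```

```text
clock: 11.22
position: [0.5754, -0.1433, 0.1457]
tool_rot: [-3.141, 0.0, 0.52]
force: [-1.9, 0.4, -0.5]
grip_width: 0.0129
finger_force: 58.5
F [-1.9  0.4 -0.5] M [0.262 0.549 0.077] yaw 0.52 q7 -1.12
clock: 11.72
position: [0.5755, -0.1437, 0.1457]
tool_rot: [-3.141, 0.001, 0.22]
force: [-2.7, 1.5, -0.3]
grip_width: 0.0132
finger_force: 58.5
F [-2.7  1.5 -0.3] M [0.55  0.706 0.076] yaw 0.22 q7 -1.37
clock: 12.22
position: [0.5756, -0.1441, 0.1457]
tool_rot: [-3.141, 0.001, 0.019]
force: [-2.8, 3.4, -0.1]
grip_width: 0.0131
finger_force: 58.5
F [-2.8  3.4 -0.1] M [1.04  0.941 0.065] yaw 0.019 q7 -1.54
```

```bash
python3 -m creep '[[0,[-0.016,-0.016,0],[0,0,0]],[0,[-0.028,-0.028,0],[0,0,0]],[0,[-0.028,-0.028,0],[0,0,0]]]'; python3 fm.py
python3 -m creep '[[0,[0,0,0],[0,0,0.3]],[0,[0,0,0],[0,0,0.6]],[0,[0,0,0],[0,0,0.6]]]'; python3 fm.py
```

```text
clock: 12.6
position: [0.5753, -0.1439, 0.1458]
tool_rot: [3.141, -0.0, 0.016]
force: [-0.7, 1.3, -3.9]
grip_width: 0.013
finger_force: 58.4
F [-0.7  1.3 -3.9] M [0.22  0.061 0.057] yaw 0.016 q7 -1.54
clock: 12.98
position: [0.5752, -0.1438, 0.1459]
tool_rot: [3.141, -0.0, -0.045]
force: [-0.2, -0.5, -1.4]
grip_width: 0.0135
finger_force: 58.4
F [-0.2 -0.5 -1.4] M [-0.161 -0.116  0.094] yaw -0.045 q7 -1.6
```

Converted, 0.03 rad is 0.3.

```bash
python3 -m creep '[[0,[0,0,0],[0,0,0.3]],[0,[0,0,0],[0,0,0.5]],[0,[0,0,0],[0,0,0.5]]]'; python3 fm.py
python3 -m creep '[[0,[0,0,0],[0,0,0.15]],[0,[0,0,0],[0,0,0.3]],[0,[0,0,0],[0,0,0.3]]]'; python3 fm.py
python3 -m creep '[[0,[0,0,0],[0,0,0.1]],[0,[0,0,0],[0,0,0.2]],[0,[0,0,0],[0,0,0.2]]]'; python3 fm.py
```

```text
clock: 13.35
position: [0.5752, -0.1438, 0.1459]
tool_rot: [3.141, -0.0, -0.095]
force: [-0.1, -1.7, -3.1]
grip_width: 0.0132
finger_force: 58.4
F [-0.1 -1.7 -3.1] M [-0.38  -0.201  0.04 ] yaw -0.095 q7 -1.64
clock: 13.72
position: [0.5751, -0.1438, 0.1458]
tool_rot: [3.141, -0.0, -0.125]
force: [0.1, -2.0, -2.3]
grip_width: 0.0132
finger_force: 58.4
F [ 0.1 -2.  -2.3] M [-0.568 -0.303  0.115] yaw -0.125 q7 -1.66
clock: 14.1
position: [0.5751, -0.1437, 0.1458]
tool_rot: [3.142, -0.0, -0.144]
force: [2.1, -2.8, -2.1]
grip_width: 0.0136
finger_force: 58.4
F [ 2.1 -2.8 -2.1] M [-0.687 -0.305  0.095] yaw -0.144 q7 -1.68
```

```bash
cat > fm.py <<'E'
from h import *
L=[]
for i in range(4):
    s=bot.observe();L.append(np.r_[s['force'],s['moment'],s['tool_rot'][2]]);grab_frame('top')
L=np.array(L);print('F',L.mean(0)[:3].round(1),'M',L.mean(0)[3:6].round(3),'yaw',L.mean(0)[6].round(3))
E
python3 -m creep '[[0,[0,0.02,0],[0,0,0]],[0,[0,0.02,0],[0,0,0.2]],[0,[0,0.02,0],[0,0,0.2]]]'; python3 fm.py
python3 -m creep '[[0,[0,0,0],[0,0,0.1]],[0,[0,0,0],[0,0,0.2]],[0,[0,0,0],[0,0,0.2]]]'|head -1; python3 fm.py
```

```text
clock: 14.48
position: [0.5751, -0.144, 0.1458]
tool_rot: [-3.141, -0.0, -0.165]
force: [1.2, -1.4, -1.5]
grip_width: 0.0134
finger_force: 58.5
F [ 1.2 -0.4 -2. ] M [-0.037 -0.41   0.101] yaw -0.164
clock: 15.05
F [ 1.9  0.8 -2. ] M [ 0.218 -0.449  0.089] yaw -0.184
```

Converted, 0.02 rad is 0.2.

```bash
python3 -m creep '[[0,[0,0,0],[0,0,0.1]],[0,[0,0,0],[0,0,0.2]],[0,[0,0,0],[0,0,0.2]]]'|head -1; python3 fm.py
python3 -m creep '[[0,[0,0,0],[0,0,0.1]],[0,[0,0,0],[0,0,0.2]],[0,[0,0,0],[0,0,0.2]]]'|head -1; python3 fm.py
```

```text
clock: 15.62
F [ 1.7  1.1 -1.9] M [ 0.331 -0.499  0.09 ] yaw -0.204
clock: 16.2
F [ 1.8  1.1 -2.1] M [ 0.329 -0.539  0.13 ] yaw -0.224
```

Converted, 0.01 rad is 0.1.

```bash
python3 -m creep '[[0,[0,0,0],[0,0,0.1]],[0,[0,0,0],[0,0,0.1]]]'|head -1; python3 fm.py
python3 -m creep '[[0,[0,0,0],[0,0,0.1]],[0,[0,0,0],[0,0,0.1]]]'|head -1; python3 fm.py
```

```text
clock: 16.65
F [ 2.   1.2 -2.4] M [ 0.338 -0.555  0.116] yaw -0.234
clock: 17.1
F [ 1.9  1.2 -2.2] M [ 0.328 -0.541  0.143] yaw -0.244
```

Units first: shifts go in units of 25 mm and turns go in units of 0.1 rad. So 0.015 rad is 0.15.

```bash
python3 -m creep '[[0,[0,0,0],[0,0,0.15]],[0,[0,0,0],[0,0,0.15]]]'|head -1; python3 fm.py
python3 - <<'E'
from h import *
c=cam('wrist');s=bot.observe();p,D=grab_frame('wrist');t,_=grab_frame('scene');cs=cam('scene');u,v=project(cs,[.573,-.144,.1])[0].astype(int)
cv2.imwrite('pics/n6.png',np.vstack([cv2.resize(p[200:320,225:405],(450,300),interpolation=2),cv2.resize(t[v-45:v+30,u-56:u+56],(450,300),interpolation=2)]))
E
```

```text
clock: 17.55
F [ 2.1  0.5 -2. ] M [ 0.271 -0.535  0.194] yaw -0.259
```

View pics/n6.png

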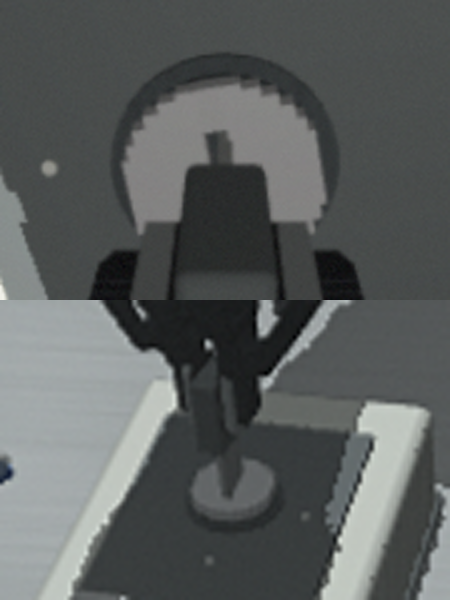

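The wrist half shows the slot leaning slightly relative to the blade, which is the play taken up. Torque has risen from a plateau of about 0.09 to 0.19, so the head is against its stop. I'll back off within the play and withdraw.

```bash
python3 -m creep '[[0,[0,0,0],[0,0,-0.5]],[0,[0,0,0],[0,0,-1]],[0,[0,0,0],[0,0,-1]]]'|head -3; python3 fm.py
```

```text
clock: 18.23
position: [0.5748, -0.1443, 0.1458]
tool_rot: [-3.142, 0.0, -0.16]
F [-0.5  0.5 -0.5] M [ 0.182 -0.     0.006] yaw -0.16
```

```bash
python3 -m creep '[[0,[0,0,-0.24],[0,0,0]],[0,[0,0,-0.48],[0,0,0]],[0,[0,0,-1.2],[0,0,0]],[0,[-0.6,0,-2.4],[0,0,0]],[0,[-1.2,0,-3.6],[0,0,0]]]'; python3 -m creep '[[0,[0,0,0],[0,0,0]],[0,[0,0,0],[0,0,0]],[0,[0,0,0],[0,0,0]]]' | tail -2; python3 lk.py 7
python3 - <<'E'
from h import *
import pickle
c=pickle.load(open('pics/w7.pkl','rb'));P=cloud(c,np.load('pics/w7.npy'));X,Y,Z=np.moveaxis(P,2,0)
m=((Z>.075)&(Z<.1)&(abs(X-.58)<.2)&(abs(Y+.14)<.13)).astype(np.uint8);k,l,st,ce=cv2.connectedComponentsWithStats(m);i=1+st[1:,4].argmax();print('unit',st[i],rect(P[l==i][:,:2]))
E
```

```text
clock: 19.05
position: [0.5451, -0.1393, 0.2377]
tool_rot: [-3.142, -0.001, -0.159]
force: [0.5, 0.2, -0.1]
grip_width: 0.013
finger_force: 58.8
grip_width: 0.0132
finger_force: 58.8
[ 0.54534119 -0.13939142  0.23521397] [-3.14148271e+00  1.05372876e-03 -1.59206465e-01]
head [ 286  162   58   58 2462] 0.10254758781232307
circle 573.5423583984375 -144.41262817382812 23.321409225463867
ellipse 573.5389404296875 -144.31759643554688 80.50899505615234
slot [311 176   8  30 171] [314.6 190.6] [ 573.6024 -144.3227   22.4959    4.2301   -4.0897] [ 0.57259866 -0.14422246  0.09574328]
261 137
unit [  200    35   218   278 48398] [ 0.5809 -0.1444  0.2286  0.1698 -4.4245]
```

View pics/w7.png

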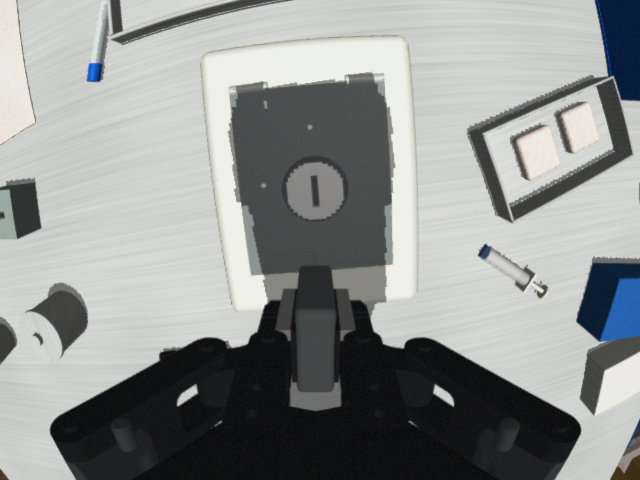

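The slot at (314,190) now lies at −4.1° against the unit's x at −4.4°, so the lock is fully turned and its centre has not moved. Next I take the key back to the stand.

Converted, -0.79 rad is -7.9.

```bash
python3 -m creep '[[0,[0,0,0],[0,0,-1.6]],[0,[0,0,0],[0,0,-3.2]],[0,[0,0,0],[0,0,-4.8]],[0,[0,0,0],[0,0,-6.4]],[0,[0,0,0],[0,0,-7.9]]]'|head -1
python3 -m creep '[[0,[0,0,0],[0,0,-1.6]],[0,[0,0,0],[0,0,-3.2]],[0,[0,0,0],[0,0,-4.8]],[0,[0,0,0],[0,0,-6.4]],[0,[0,0,0],[0,0,-7.85]]]'|head -3
python3 -m creep '[[0,[1.92,0.04,0],[0,0,0]],[0,[3.84,0.08,0],[0,0,0]],[0,[5.76,0.12,0],[0,0,0]],[0,[7.68,0.172,0],[0,0,0]]]'|head -3
python3 -m creep '[[0,[1.92,0.04,0],[0,0,0]],[0,[3.84,0.08,0],[0,0,0]],[0,[5.76,0.12,0],[0,0,0]],[0,[7.68,0.172,0],[0,0,0]],[0,[7.68,0.172,0],[0,0,0]]]'|head -1
cat > ps.py <<'E'
from h import *
L=[]
for i in range(5): grab_frame('top');s=bot.observe();L.append(np.r_[s['position'],s['tool_rot'],s['force']])
L=np.mean(L[1:],0);print(L.round(4)); d=np.array([.6130,.2394,L[2]])-L[:3];print('to go',totool(d),'rz',L[5]-1.4157)
E
python3 ps.py
```

```text
clock: 20.1
clock: 20.72
position: [0.5453, -0.1394, 0.2352]
tool_rot: [-3.141, -0.0, 1.421]
clock: 21.22
position: [0.5794, 0.051, 0.2353]
tool_rot: [-3.141, 0.0, 1.415]
clock: 21.85
[ 6.1330e-01  2.3780e-01  2.3520e-01 -3.1409e+00  8.0000e-04  1.4151e+00
  2.4800e-02 -1.3520e-01 -9.2250e-01]
to go [ 0.0015 -0.0005 -0.    ] rz -0.0005583475676911309
```

Converted, 0.0015 m is 0.06, -0.0005 m is -0.02.

```bash
python3 -m creep '[[0,[0.06,-0.02,1.2],[0,0,0]],[0,[0.06,-0.02,3.2],[0,0,0]],[0,[0.06,-0.02,4.8],[0,0,0]],[0,[0.06,-0.02,5.2],[0,0,0]],[0,[0.06,-0.02,5.2],[0,0,0]]]'|head -1;python3 ps.py
python3 -m creep '[[0,[0,0,0.24],[0,0,0]],[0,[0,0,0.48],[0,0,0]],[0,[0,0,0.48],[0,0,0]]]'
```

```text
clock: 22.72
[ 6.1370e-01  2.4040e-01  1.0750e-01  3.1397e+00 -1.1000e-03  1.4154e+00
 -2.9640e-01 -6.4320e-01 -7.5050e-01]
to go [-0.0011 -0.0006 -0.    ] rz -0.00029912738429493935
clock: 23.35
position: [0.6126, 0.2401, 0.0931]
tool_rot: [-3.141, 0.001, 1.416]
force: [-0.3, -0.1, -0.5]
grip_width: 0.0133
finger_force: 58.8
```

Converted, 0.03 m is 1.2, 0.024 m is 0.96.

```bash
python3 -m creep '[[0,[-0.02,0,0.32],[0,0,0]],[0,[-0.02,0,0.64],[0,0,0]],[0,[-0.02,0,0.96],[0,0,0]],[0,[-0.02,0,1.2],[0,0,0]],[0,[-0.02,0,1.2],[0,0,0]]]'
python3 -m creep '[[0,[0,0,0.04],[0,0,0]],[0,[0,0,0.08],[0,0,0]],[0,[0,0,0.08],[0,0,0]]]'
```

```text
clock: 23.98
position: [0.6126, 0.2396, 0.0632]
tool_rot: [-3.141, 0.0, 1.416]
force: [0.1, 0.5, -1.2]
grip_width: 0.0131
finger_force: 58.8
clock: 24.35
position: [0.6129, 0.2397, 0.0619]
tool_rot: [3.141, -0.0, 1.416]
force: [-0.5, 0.3, -1.5]
grip_width: 0.0131
finger_force: 58.8
```

Converted, 0.001 m is 0.04.

```bash
python3 -m creep '[[0,[0,0,0.04],[0,0,0]],[0,[0,0,0.04],[0,0,0]]]'|sed -n '2p;4p'
python3 -m creep '[[0,[0,0,0.04],[0,0,0]],[0,[0,0,0.04],[0,0,0]]]'|sed -n '2p;4p'
python3 -m creep '[[0,[0,0,0.028],[0,0,0]],[0,[0,0,0.028],[0,0,0]]]'|sed -n '2p;4p'
```

```text
position: [0.6129, 0.2397, 0.0608]
force: [-0.3, 0.3, -0.4]
position: [0.6129, 0.2398, 0.0601]
force: [-1.2, -1.2, 5.1]
position: [0.613, 0.2397, 0.0601]
force: [-5.1, -2.6, 15.4]
```

Converted, -0.001 m is -0.04.

```bash
python3 -m creep '[[0,[0,0,-0.04],[0,0,0]],[0.03,[0,0,-0.04],[0,0,0]],[0.05,[0,0,-0.04],[0,0,0]],[0.05,[0,0,-0.04],[0,0,0]]]' 20
python3 -m creep '[[0.06,[0,0,-1.2],[0,0,0]],[0.06,[0,0,-3.2],[0,0,0]],[0.06,[0,0,-5.2],[0,0,0]],[0.06,[0,0,-6.88],[0,0,0]],[0.06,[0,0,-6.88],[0,0,0]]]'
sed -i 's/w1/w9/g' h.py
python3 - <<'E'
from h import *
c=cam('wrist');p,D=grab_frame('wrist');cv2.imwrite('pics/w9.png',p);P=cloud(c,D);Z=P[...,2]
for lo,hi in((.07,.11),(.04,.06)):
    m=(Z>lo)&(Z<hi)&(abs(P[...,0]-.61)<.06)&(abs(P[...,1]-.24)<.06); q=P[m];print(m.sum(),np.median(q,0).round(4),rect(q[:,:2]))
t,_=grab_frame('top');cv2.imwrite('pics/t9.png',t);d=cv2.absdiff(t,cv2.imread('pics/top0.png'));print(t.shape)
E
```

```text
clock: 25.6
position: [0.6128, 0.2397, 0.06]
tool_rot: [-3.141, -0.0, 1.416]
force: [0.1, -0.6, 0.2]
grip_width: 0.05
finger_force: 0.0
clock: 26.22
position: [0.614, 0.2404, 0.2355]
tool_rot: [3.137, -0.003, 1.416]
force: [0.2, 0.5, -0.3]
grip_width: 0.0597
finger_force: 0.0
853 [0.6123 0.2407 0.0943] [6.11900e-01 2.38400e-01 3.60000e-02 1.38000e-02 8.07252e+01]
3573 [0.6166 0.2427 0.0506] [6.12200e-01 2.37900e-01 6.09000e-02 6.06000e-02 8.07411e+01]
(480, 640, 3)
```

View pics/w9.png

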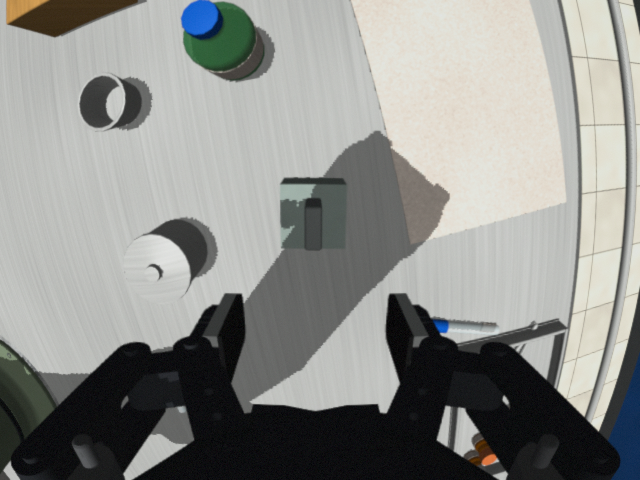

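The key stands upright in its stand at (314,224). Its top is at 0.0943 as before, so it is fully down. The jar, cup and gel are where they were, so I'm handing in.

```bash
python3 -m creep '[[0.06,[0,0,0],[0,0,0]],[0.06,[0,0,0],[0,0,0]],[0.06,[0,0,0],[0,0,0]]]' | head -1; python3 -c "
from workcell import job; print(job.job_done())"
```

```text
clock: 26.7
the job is handed in; nothing more can be done
None
```

I turned the lock clockwise to its stop and put the key back upright and fully down in its stand; the job was handed in at about 27 s on the robot clock, but no verdict came back.

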